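# Square a circuit board in the corner, then load the test stand

## Task

Slide the long circuit board across the metal plate, without lifting it, until it is home in the corner, its long side against the far fence and its end against the left one. Back off to leave it lying there by itself, then grip it, lift it straight up out of the corner and lay it flat on the test stand, centred and square between the two end cheeks, and let go. Set it down rather than drop it, and leave the small square board alone.

Things in the scene. Friction and masses are not known exactly. Their poses are not given: they have to be found in the camera images.
- board_center (a point): Long circuit board: green on a black carrier of the same outline, together a slab 50 mm (x) by 90 mm (y), 10 mm thick. On its middle stands a finned aluminium heat sink 24 mm (x) by 36 mm (y), 18 mm high, to grip it by; other parts reach 4 mm. About 90 g. It starts loose on the metal plate, short of the corner, a little askew. Point: the heat sink's centre, 19 mm above the underside; z up.
- corner (a point): Inside corner of two dark steel fences (8 mm high, 15 mm thick) on a fixed aluminium plate, at its top face (8 mm above the table). x goes away from the robot into the far fence (180 mm long), y left into the left fence (140 mm long), z up; plate spans x -165..35, y -200..30 mm. Home, the board's long side is on the far fence, its end on the left fence, its centre at x -25, y -45 mm.
- deck (a point): Fixed test stand: grey plinth 90 mm (x) by 152 mm (y), 12 mm high, with a black cheek standing on each end (14 mm high, 14 mm thick, 70 mm long in x), 114 mm clear between the cheeks along y, open on the other two sides. Point: middle of the plinth's top face, z up. The board's long side goes along y, either way round.
- square_center (a point): A bystander: a square board of the same make, 46 x 46 mm and 10 mm thick, with a heat sink 22 x 22 mm, 18 mm high, lying on the table between the plate and the stand. Point: the heat sink's centre, 19 mm up. Leave it where it is.
There are look-alikes about, which are no part of the job. What is shaped like the part that bears board_center but blue is not meant.

How it is judged (in metres and radians):
On the way:
1. the long board lies on the plate home in the corner (within 10 mm of touching each fence, square within 10 degrees), free of the fingers (x of board_center in the frame of corner between -0.035 and -0.015 m and y of board_center in the frame of corner between -0.055 and -0.035 m and z of board_center in the frame of corner below 0.025 m and angle between the x axis of board_center and the x axis of corner, either way round below 0.175 rad and contact force between board and the fingers below 0.01 N), for 0.2 s.
At the end, for the whole second after the job is handed in: The long board lies flat and at rest on the test stand's plinth between the cheeks, its centre within 15 mm of the plinth's middle along each side and square within 10 degrees; the square board is within 20 mm of where it was (x of board_center in the frame of deck between -0.015 and 0.015 m and y of board_center in the frame of deck between -0.015 and 0.015 m and z of board_center in the frame of deck between 0.014 and 0.024 m and angle between the y axis of board_center and the y axis of deck, either way round below 0.175 rad and angle between board_center's own z axis and vertical below 0.1 rad and linear speed of board below 0.02 m/s and distance of square_center from where it was at the start of the episode below 0.02 m); the robot touches nothing.
It fails at once if the long board is 10 to 25 mm above the plate's free surface while over 25 mm from home along x or y (z of board_center in the frame of corner between 0.029 and 0.044 m and x of board_center in the frame of corner between -0.165 and 0 m and y of board_center in the frame of corner between -0.2 and 0 m and (x of board_center in the frame of corner below -0.05 m or y of board_center in the frame of corner below -0.07 m)).
It fails at once if the long board is dropped: out of the fingers while more than 20 mm above the test stand (horizontal distance between board_center and deck below 0.07 m and z of board_center in the frame of deck above 0.039 m and contact force between board and the fingers below 0.01 N).
It fails at once if the square board is moved by more than 20 mm (distance of square_center from where it was at the start of the episode above 0.02 m).
It also fails if it takes over 54 s, if anything falls off the work surface, if the arm or the gripper's body presses on something with over 40 N, if the wrist force passes 120 N, or if a joint passes its speed limit or range.

## Robot

A 6-joint arm with a two-finger parallel gripper is mounted at the origin on the work surface. World frame = base frame: x ahead of the robot, y to its left, z up, the work surface at z = 0. Lengths are in mm, angles in rad, forces in N, time in s.
With the tool pointing down it reaches from about 350 to 875 mm from the base axis. Payload 4.2 kg.
Tool frame: the origin (TCP) lies at the very end of the fingers, on their centre line; the grasp point (between the pads) lies arm.hold_point_z behind it (arm.hold_point_z is the distance from the TCP to the grasp point, in mm); z points along the fingers, y is the direction in which the jaws open and shut (so a half turn about z gives the same grasp; the last joint's range is limited). The gripper opens to 85 mm and grips with 20 to 120 N. Pads are 22 mm wide; open, the fingers measure 114 mm over their backs; the gripper's body (76 mm by 85 mm) begins 54 mm behind the grasp point. The pads swing forward as they close: fully open they stand 13 mm farther back than shut.
Start: joints at [1.461, 0.385, 0.008, 0, -1.194, -0.259], TCP at [225.277, 582.966, 198.212] pointing down, gripper open.
Joint ranges: [-3.14, 3.14], [-1.21, 2.06], [-1.07, 1.41], [-3.16, 2.05], [-2.99, -0.16], [-3.1, 3.1]. Speed limits (rad/s): [2.79, 2.79, 3.14, 3.14, 3.14, 3.14].

## Interface

Orientations are given as a unit quaternion [x, y, z, w].
In Python, from bench import arm gives the robot as it stands.
- The arm moves only by the tool step_arm, never from a script. Its argument "series" is a list of rows, each a list of 6 numbers: the shift along the world's x, y, z scaled (see below), then the turn, a rotation vector about the world's x, y, z scaled (see below). A call has 1 to 12 rows; each row is the pose to reach, as a shift and turn from the pose commanded when the call began; what a row does not reach only later rows make up. The controller multiplies each number of a shift by 400 mm and each number of a turn by pi/2 rad. A row lasts 1/12 s, in which the tool goes at most 41.7 mm and 7.16 degrees, less where a joint would pass 70% of its speed; a pose out of reach is approached as far as the arm can. A call with a number of a shift or a turn outside -1 to 1 is refused whole. A call with a gripper value outside its range is refused whole. "jaw" is the opening, from -1 (shut) to 1 (fully open), set as the call begins (left out, the last holds). The fingers move at their own pace and stop on an object; the grip force is fixed at half the most. Time passes only in rows, so rows that repeat a pose let the fingers close. It gives the time, the measured TCP pose, the force and the opening at its end, in the units of the state.
- arm.read_state(): the state, without advancing time (a new reading comes with each control period).
- arm.get_image(name): name is "scene" or "top" or "wrist"; returns a dict with "image" (400x640x3 uint8, red, green, blue), "camera_matrix" (3x3 intrinsics, pixels), "world_from_camera" (4x4, takes a point from camera to world coordinates). Camera axes: x right, y up, looking along -z (the intrinsics and any distortion apply to the point x, -y, -z); pixel columns grow to the right and rows downward; lengths in mm; the calibration is good to about 2 mm. A picture is of the moment at which its call begins. There is no depth.
- arm.job_done(): hands the job in, once; it reports no verdict.
The state is a dict: "clock": time; "joints": joint angles; "joint_vel": joint speeds; "joint_efforts": joint torques, N m; "position": TCP position; "ee_rot": TCP orientation; "contact_force": force on the tool from outside, world axes, zero at the start; "wrist_torque": the same for the moment, N m; "gripper_width": finger opening in mm.
Only numpy, scipy, OpenCV 4.12 (cv2) and the standard library are available. Lean on these libraries where they do the work, as an engineer would, in place of code of your own. Each camera call takes 0.05 s, during which the arm holds its last target.

## Working session

There is one attempt and no reset: what is moved stays moved. The work goes in short steps, Python scripts to look and compute and a tool call to move; the robot and the scene stay as the last step left them, time stands still between calls to the robot, and variables do not carry over. Pictures are saved under pics/ and viewed, and the job is handed in when it is done.

Besides the shell and the picture viewer there is one more tool, called after "Emit:" by a JSON object that holds its "name" and its "arguments". step_arm: Moves the arm, as the interface text tells. Shifts and turns lie within -1 to 1; 1 stands for 400 mm of shift or pi/2 rad of turn. Its arguments: {"type":"object","properties":{"series":{"type":"array","items":{"type":"array","items":{"type":"number","minimum":-1,"maximum":1}}},"jaw":{"type":"number"}},"required":["series"]}

```bash
ls; mkdir -p pics
python3 - <<'E'
from bench import arm
import cv2
print(arm.read_state()); print(arm.hold_point_z)
for n in ("top","scene","wrist"):
    d=arm.get_image(n); cv2.imwrite(f"pics/{n}0.png",d["image"][...,::-1])
    print(n,d["camera_matrix"].tolist(),d["world_from_camera"].round(4).tolist(),[k for k in d])
E
```

```text
pics
{'clock': 0.0, 'joints': array([ 1.46060664e+00,  3.85569291e-01,  6.63811243e-03, -5.06941177e-04,
       -1.19400356e+00, -2.58603134e-01]), 'joint_vel': array([ 0.00065799, -0.0006065 ,  0.00134412, -0.00038632, -0.002578  ,
       -0.00019177]), 'joint_efforts': array([ 8.72661549e-04, -3.92292166e+01,  1.88399827e+01,  4.18606728e+00,
       -4.69198159e-03,  2.55731990e-06]), 'position': array([225.05092754, 582.37559518, 197.11760768]), 'ee_rot': array([ 9.83029360e-01, -1.83445028e-01, -1.55671895e-04,  1.08372866e-03]), 'contact_force': array([-0.26310182, -0.22701029, -0.57098291]), 'wrist_torque': array([ 0.03185928,  0.02041733, -0.00037881]), 'gripper_width': 85.35395284926437}
18.700000000000003
top [[430.4158275837231, 0.0, 319.0898066725779], [0.0, 430.4158275837231, 195.51542789242458], [0.0, 0.0, 1.0]] [[-0.0084, 0.9895, -0.1441, 330.922], [-0.9999, -0.0093, -0.0054, -87.9994], [-0.0067, 0.144, 0.9896, 1030.8983], [0.0, 0.0, 0.0, 1.0]] ['image', 'camera_matrix', 'world_from_camera']
scene [[398.37956294238916, 0.0, 323.9436359633444], [0.0, 398.37956294238916, 193.85971565736412], [0.0, 0.0, 1.0]] [[-0.7951, -0.3669, 0.483, 918.8246], [0.6063, -0.5023, 0.6165, 498.1541], [0.0164, 0.783, 0.6218, 620.6673], [0.0, 0.0, 0.0, 1.0]] ['image', 'camera_matrix', 'world_from_camera']
wrist [[358.64348631731815, 0.0, 316.8000579003794], [0.0, 358.64348631731815, 197.59378502072494], [0.0, 0.0, 1.0]] [[-0.3613, 0.8954, 0.2602, 290.7558], [-0.9324, -0.3476, -0.0985, 558.36], [0.0023, -0.2782, 0.9605, 373.0147], [0.0, 0.0, 0.0, 1.0]] ['image', 'camera_matrix', 'world_from_camera']
```

View pics/top0.png

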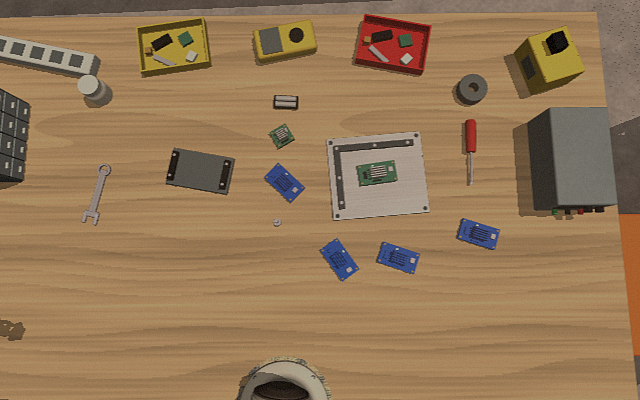

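View pics/scene0.png

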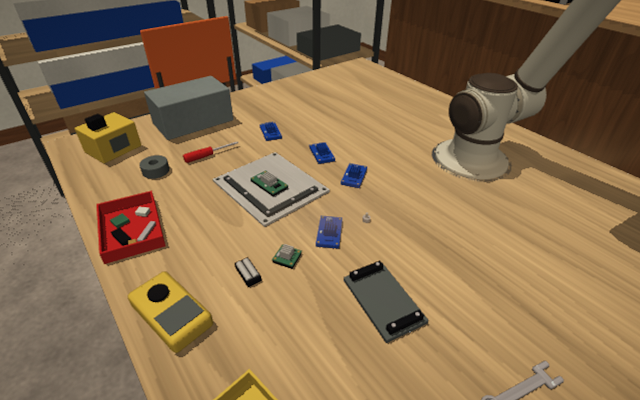

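View pics/wrist0.png

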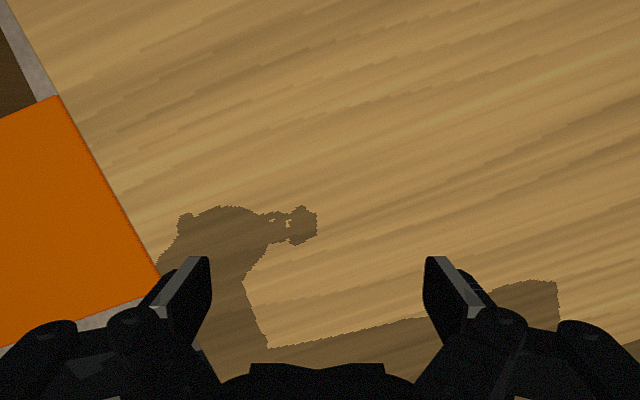

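The top view shows the plate at about (378,175), with the long green board at (377,172). The stand is at (200,170), the small square board at (282,136), and the blue look-alikes are ignored. Next I'll measure these.

```bash
cat > h.py <<'E'
import numpy as np, cv2
from bench import arm
def ray(d,uv):
    uv=np.atleast_2d(np.asarray(uv,float)); K=d["camera_matrix"];T=d["world_from_camera"]
    c=np.stack([(uv[:,0]-K[0,2])/K[0,0],-(uv[:,1]-K[1,2])/K[1,1],-np.ones(len(uv))],1)
    return T[:3,3],c@T[:3,:3].T
def onz(d,uv,z):
    o,r=ray(d,uv); return o+r*((z-o[2])/r[:,2])[:,None]
def proj(d,p):
    p=np.atleast_2d(p);T=d["world_from_camera"];K=d["camera_matrix"]
    c=(p-T[:3,3])@T[:3,:3]
    return np.stack([K[0,0]*c[:,0]/-c[:,2]+K[0,2],K[1,1]*-c[:,1]/-c[:,2]+K[1,2]],1)
def rect(d,mask,z):
    cs,_=cv2.findContours(mask,cv2.RETR_EXTERNAL,cv2.CHAIN_APPROX_NONE)
    c=max(cs,key=cv2.contourArea)
    w=onz(d,c[:,0,:],z)[:,:2].astype(np.float32)
    return cv2.minAreaRect(w)
E
python3 - <<'E'
from h import *
d=arm.get_image("top"); im=d["image"]; bgr=im[...,::-1].copy()
np.save("top.npy",im)
hsv=cv2.cvtColor(bgr,cv2.COLOR_BGR2HSV)
g=cv2.inRange(hsv,(55,60,20),(90,255,255))
n,l,s,c=cv2.connectedComponentsWithStats(g)
for i in range(1,n):
    if s[i,4]>40: print("green",s[i],c[i].round(1),onz(d,c[i],20).round(1), rect(d,((l==i)*255).astype(np.uint8),18))
crop=cv2.resize(bgr[120:230,320:440],None,fx=6,fy=5.45,interpolation=cv2.INTER_CUBIC);cv2.imwrite("pics/c1.png",crop)
crop=cv2.resize(bgr[120:210,150:310],None,fx=5,fy=5,interpolation=cv2.INTER_CUBIC);cv2.imwrite("pics/c2.png",crop)
E
```

```text
green [178  32  15  14 115] [185.   38.1] [[880.8 251.1  20. ]] ((881.84130859375, 251.813232421875), (29.49322509765625, 26.280162811279297), 31.345413208007812)
green [399  34  13  13 130] [405.   39.9] [[ 869.4 -300.6   20. ]] ((870.2504272460938, -301.1261291503906), (31.18100357055664, 28.19797134399414), 11.006637573242188)
green [271 132  23  16  78] [282.3 138.9] [[617.4   5.3  20. ]] ((624.1356201171875, 6.199195861816406), (38.4589729309082, 42.458614349365234), 30.56385040283203)
green [357 161  39  24 375] [376.6 172.6] [[ 532.2 -220.5   20. ]] ((532.8665161132812, -220.38919067382812), (48.85099792480469, 88.1819839477539), 7.685233116149902)
```

View pics/c1.png

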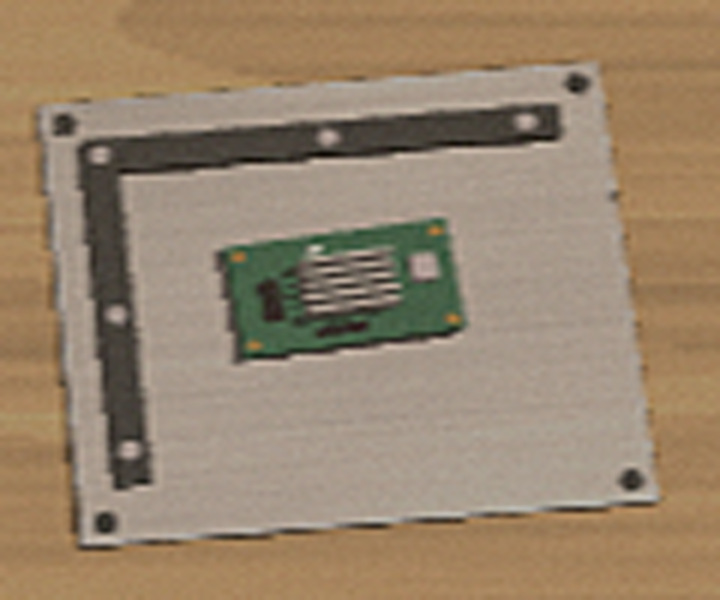

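View pics/c2.png

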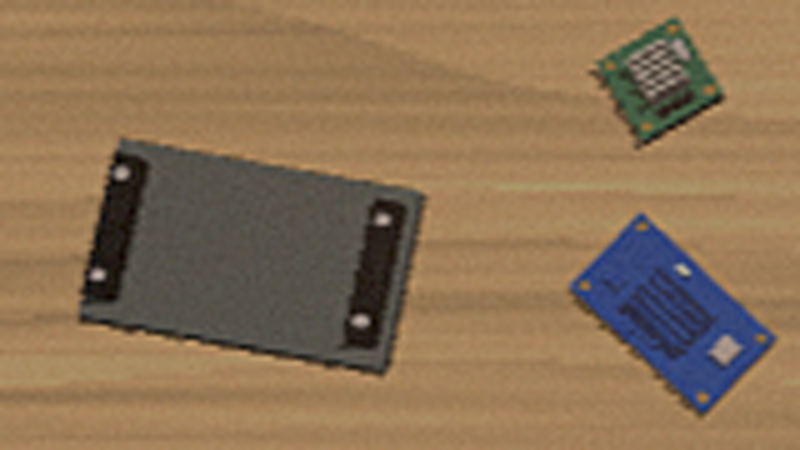

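Run:
```python
from h import *
d=arm.get_image("top"); bgr=d["image"][...,::-1].copy()
hsv=cv2.cvtColor(bgr,cv2.COLOR_BGR2HSV)
# plate: low saturation bright, region
H,S,V=cv2.split(hsv)
for nm,(x0,x1,y0,y1),f in (("plate",(315,445,120,230),lambda:(S<60)),("stand",(155,245,140,205),lambda:(S<60))):
    m=np.zeros_like(S); mm=f(); m[y0:y1,x0:x1]=mm[y0:y1,x0:x1]*255
    m=cv2.morphologyEx(m,cv2.MORPH_CLOSE,np.ones((9,9)) if nm=="plate" else np.ones((5,5)))
    m=cv2.morphologyEx(m,cv2.MORPH_OPEN,np.ones((5,5)))
    cs,_=cv2.findContours(m,cv2.RETR_EXTERNAL,cv2.CHAIN_APPROX_NONE); c=max(cs,key=cv2.contourArea)
    z=8 if nm=="plate" else 12
    r=rect(d,m,z); print(nm,r, cv2.boundingRect(c))
    q=cv2.approxPolyDP(cv2.convexHull(c),4,True)[:,0]; print(q.tolist(),onz(d,q,z).round(1).tolist())
    if nm=="stand":
        k=np.zeros_like(S);k[y0:y1,x0:x1]=((V<45)*255)[y0:y1,x0:x1]
        n,l,s,cc=cv2.connectedComponentsWithStats(k)
        for i in range(1,n):
            if s[i,4]>30: print("cheek",s[i],onz(d,cc[i],26),rect(d,((l==i)*255).astype(np.uint8),26))
    else:
        k=np.zeros_like(S);k[y0:y1,x0:x1]=((V<95)&(S<70))[y0:y1,x0:x1]*255
        n,l,s,cc=cv2.connectedComponentsWithStats(k)
        for i in range(1,n):
            if s[i,4]>100: print("dark",s[i],rect(d,((l==i)*255).astype(np.uint8),16)); cs,_=cv2.findContours(((l==i)*255).astype(np.uint8),cv2.RETR_EXTERNAL,cv2.CHAIN_APPROX_NONE);q=cv2.approxPolyDP(cs[0],3,True)[:,0];print(q.tolist(),onz(d,q,16).round(1).tolist())
```

```text
plate ((529.12939453125, -222.21881103515625), (199.56021118164062, 230.5498046875), 4.5359296798706055) (327, 132, 102, 88)
[[419, 132], [428, 211], [333, 219], [327, 139]] [[634.8, -328.6, 8.0], [440.1, -341.9, 8.0], [423.0, -115.1, 8.0], [619.5, -103.0, 8.0]]
dark [333 139  80  71 792] ((531.1047973632812, -218.31521606445312), (155.49607849121094, 194.653076171875), 4.753011703491211)
[[412, 139], [375, 142], [375, 147], [373, 143], [334, 146], [339, 209], [344, 207], [344, 203], [339, 203], [344, 201], [342, 180], [336, 177], [341, 176], [340, 150], [412, 145]] [[615.1, -309.0, 16.0], [608.5, -219.1, 16.0], [596.1, -218.8, 16.0], [606.1, -214.2, 16.0], [599.6, -119.6, 16.0], [445.9, -129.4, 16.0], [450.6, -141.3, 16.0], [460.1, -141.5, 16.0], [460.3, -129.6, 16.0], [464.9, -141.6, 16.0], [515.7, -137.6, 16.0], [523.1, -123.4, 16.0], [525.5, -135.4, 16.0], [589.5, -134.0, 16.0], [600.1, -308.4, 16.0]]
dark [362 168  21  14 102] ((524.2238159179688, -208.05535888671875), (48.280555725097656, 27.124656677246094), 54.920162200927734)
[[362, 172], [364, 178], [381, 180], [381, 176], [372, 178], [369, 168]] [[534.7, -185.9, 16.0], [520.1, -190.4, 16.0], [514.8, -230.9, 16.0], [524.5, -231.2, 16.0], [519.9, -209.5, 16.0], [544.4, -203.0, 16.0]]
stand ((542.9219970703125, 205.73977661132812), (151.98023986816406, 89.61275482177734), 79.39977264404297) (167, 149, 67, 44)
[[174, 149], [233, 158], [227, 192], [167, 183]] [[597.1, 270.0, 12.0], [573.2, 125.7, 12.0], [489.9, 138.4, 12.0], [513.2, 283.6, 12.0]]
cheek [167 151  12  30 172] [[553.54930848 266.72783177  26.        ]] ((552.7803955078125, 267.20538330078125), (16.414337158203125, 72.7064437866211), 80.12147521972656)
cheek [219 160  12  30 150] [[529.74496374 142.64452823  26.        ]] ((530.7825927734375, 142.66639709472656), (15.588099479675293, 70.41946411132812), 79.30055236816406)
```

Measured sizes match the given ones: plate 199.6×230.5, stand 152×90 and board 49×88 mm. I'm going to a hover over the plate for a closer wrist view.

Emit:
{"name": "step_arm", "arguments": {"series": [[0.375, -0.95, 0, 0, 0, -0.34], [0.375, -0.95, 0, 0, 0, -0.34], [0.375, -0.95, 0, 0, 0, -0.34], [0.375, -0.95, 0, 0, 0, -0.34], [0.375, -0.95, 0, 0, 0, -0.34], [0.375, -0.95, 0, 0, 0, -0.34], [0.375, -0.95, 0, 0, 0, -0.34], [0.375, -0.95, 0, 0, 0, -0.34], [0.375, -0.95, 0, 0, 0, -0.34], [0.375, -0.95, 0, 0, 0, -0.34], [0.375, -0.95, 0, 0, 0, -0.34]]}}

```text
clock: 1.17
position: [375.6, 198.4, 198.3]
ee_rot: [0.899, -0.439, -0.0, 0.0]
contact_force: [-0.2, 0.7, -0.2]
gripper_width: 85.3
```

Emit:
{"name": "step_arm", "arguments": {"series": [[0.4, -1.0, -0.04, 0, 0, -0.34], [0.4, -1.0, -0.04, 0, 0, -0.34], [0.4, -1.0, -0.04, 0, 0, -0.34], [0.4, -1.0, -0.04, 0, 0, -0.34], [0.4, -1.0, -0.04, 0, 0, -0.34], [0.4, -1.0, -0.04, 0, 0, -0.34], [0.4, -1.0, -0.04, 0, 0, -0.34], [0.4, -1.0, -0.04, 0, 0, -0.34], [0.4, -1.0, -0.04, 0, 0, -0.34], [0.4, -1.0, -0.04, 0, 0, -0.34], [0.4, -1.0, -0.04, 0, 0, -0.34], [0.4, -1.0, -0.04, 0, 0, -0.34]]}}

```text
clock: 2.17
position: [536.0, -199.7, 180.9]
ee_rot: [0.751, -0.66, -0.0, 0.001]
contact_force: [-0.1, -0.4, 0.6]
gripper_width: 85.7
```

Run:
```python
from h import *
from scipy.spatial.transform import Rotation as R
s=arm.read_state(); print(s["clock"],s["position"].round(1),s["joints"].round(3),s["contact_force"].round(2))
y=R.from_quat(s["ee_rot"]).as_matrix(); print(y.round(4)); print(np.degrees(np.arctan2(y[1,1],y[0,1])))
d=arm.get_image("wrist"); cv2.imwrite("pics/w1.png",d["image"][...,::-1]); np.savez("w1.npz",**d)
```

```text
2.1667 [ 536.  -199.7  180.9] [-0.073  0.309 -0.151  0.    -1.113  0.203] [-0.08 -0.43  0.62]
[[ 1.292e-01 -9.916e-01 -1.400e-03]
 [-9.916e-01 -1.292e-01 -2.000e-04]
 [-0.000e+00  1.400e-03 -1.000e+00]]
-172.57852631867843
```

View pics/w1.png

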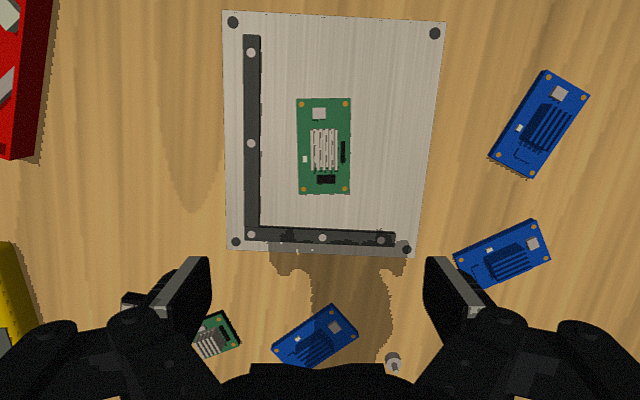

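The wrist view shows the board at (323,146), the far fence as a vertical bar at column 252, and the left fence as a bar at row 236. I'll measure these at the right heights.

Run:
```python
from h import *
d=dict(np.load("w1.npz")); bgr=d["image"][...,::-1].copy()
H,S,V=cv2.split(cv2.cvtColor(bgr,cv2.COLOR_BGR2HSV))
g=((H>55)&(H<95)&(S>60)).astype(np.uint8)*255; g[:,:280]=0;g[:,370:]=0;g[:80]=0;g[210:]=0
print("board z18",rect(d,g,18))
hs=((V>110)&(S<60)).astype(np.uint8)*255; k=np.zeros_like(hs); k[125:176,306:341]=hs[125:176,306:341]
k=cv2.morphologyEx(k,cv2.MORPH_CLOSE,np.ones((9,9))); print("heatsink z36",rect(d,k,36))
m=((S<60)&(V>90)).astype(np.uint8)*255; m[:,:215]=0;m[:,455:]=0; m[262:]=0
m=cv2.morphologyEx(m,cv2.MORPH_CLOSE,np.ones((25,25))); m=cv2.morphologyEx(m,cv2.MORPH_OPEN,np.ones((7,7)))
print("plate z8",rect(d,m,8)); cs,_=cv2.findContours(m,0,1);c=max(cs,key=cv2.contourArea);q=cv2.approxPolyDP(cv2.convexHull(c),6,True)[:,0];print(q.tolist(),onz(d,q,8).round(1).tolist())
dk=((V<75)&(S<90)).astype(np.uint8)*255
# fence inner edges: far fence right side per row; left fence upper edge per col
pts=[]
for r in range(60,220,4):
    row=dk[r,235:285]; idx=np.where(row)[0]; pts.append((235+idx.max()+.5,r))
pts2=[]
for c in range(270,380,4):
    col=dk[215:250,c]; idx=np.where(col)[0]; pts2.append((c,215+idx.min()-.5))
print(pts[::8],pts2[::6])
L=[]
for p,z in ((pts,8),(pts2,8),(pts,16),(pts2,16)):
    w=onz(d,p,z)[:,:2].astype(np.float32); v=cv2.fitLine(w,cv2.DIST_HUBER,0,.01,.01).ravel(); L.append(v); print(z,"ang",np.degrees(np.arctan2(v[1],v[0])),v[2:])
for a,b in ((0,1),(2,3)):
    A=np.array([L[a][:2],-L[b][:2]]).T; t=np.linalg.solve(A,L[b][2:]-L[a][2:]); print("corner",L[a][2:]+t[0]*L[a][:2])
```

```text
board z18 ((532.1155395507812, -221.29759216308594), (49.520076751708984, 89.96871948242188), 8.103686332702637)
heatsink z36 ((534.2994384765625, -221.4728240966797), (28.028038024902344, 36.89354705810547), 8.280658721923828)
plate z8 ((527.440673828125, -227.157470703125), (202.1275634765625, 238.3992156982422), 4.52003812789917)
[[222, 0], [445, 22], [417, 257], [227, 248]] [[636.6, -336.1, 8.0], [439.6, -344.0, 8.0], [417.4, -117.1, 8.0], [618.3, -101.7, 8.0]]
[(np.float64(260.5), 60), (np.float64(260.5), 92), (np.float64(260.5), 124), (np.float64(259.5), 156), (np.float64(259.5), 188)] [(270, np.float64(225.5)), (294, np.float64(226.5)), (318, np.float64(227.5)), (342, np.float64(228.5)), (366, np.float64(230.5))]
8 ang -85.6028 [ 593.23315 -215.3705 ]
8 ang 4.3685966 [ 503.2605  -138.28075]
16 ang -85.60282 [ 592.1312  -216.58961]
16 ang 4.368687 [ 504.22266 -141.2684 ]
corner [ 586.8144  -131.89769]
corner [ 585.85974 -135.03165]
```

Emit:
{"name": "step_arm", "arguments": {"series": [[-0.007, -0.06, -0.1, 0, 0, 0.007], [-0.007, -0.06, -0.2, 0, 0, 0.007], [-0.007, -0.06, -0.28, 0, 0, 0.007], [-0.007, -0.06, -0.305, 0, 0, 0.007], [-0.007, -0.06, -0.305, 0, 0, 0.007], [-0.007, -0.06, -0.305, 0, 0, 0.007]]}}

```text
clock: 2.72
position: [533.6, -220.3, 61.6]
ee_rot: [0.757, -0.653, 0.001, -0.0]
contact_force: [0.5, -1.0, 1.3]
gripper_width: 85.7
```

Run:
```python
from h import *
from scipy.spatial.transform import Rotation as R
s=arm.read_state(); print(s["clock"],s["position"].round(1),s["contact_force"].round(2))
y=R.from_quat(s["ee_rot"]).as_matrix(); print(np.degrees(np.arctan2(y[1,1],y[0,1])))
d=arm.get_image("wrist"); cv2.imwrite("pics/w2.png",d["image"][...,::-1]); np.savez("w2.npz",**d)
print(proj(d,[s["position"]]),proj(d,[[532.5,-221,36]]))
```

```text
2.7167 [ 533.6 -220.3   61.6] [ 0.52 -1.    1.31]
-171.5627701307933
[[316.54662238 231.75322599]] [[318.61727834 215.00813063]]
```

View pics/w2.png

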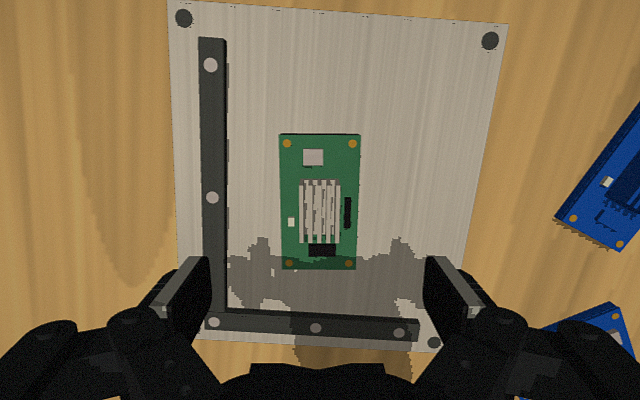

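Heat sink centre is at (320,211), within 2 mm of where I predicted it. I'll descend and close.

Emit:
{"name": "step_arm", "arguments": {"series": [[-0.001, -0.003, -0.05, 0, 0, 0], [-0.001, -0.003, -0.085, 0, 0, 0], [-0.001, -0.003, -0.0975, 0, 0, 0], [-0.001, -0.003, -0.0975, 0, 0, 0], [-0.001, -0.003, -0.0975, 0, 0, 0]]}}

```text
clock: 3.18
position: [533.6, -222.3, 23.0]
ee_rot: [0.757, -0.654, 0.001, -0.001]
contact_force: [0.2, -0.2, 0.5]
gripper_width: 85.3
```

Emit:
{"name": "step_arm", "arguments": {"series": [[0, 0, 0, 0, 0, 0], [0, 0, 0, 0, 0, 0], [0, 0, 0, 0, 0, 0], [0, 0, 0, 0, 0, 0], [0, 0, 0, 0, 0, 0], [0, 0, 0, 0, 0, 0], [0, 0, 0, 0, 0, 0], [0, 0, 0, 0, 0, 0]], "jaw": -1}}

```text
clock: 3.85
position: [532.1, -222.3, 21.2]
ee_rot: [0.756, -0.654, -0.0, 0.0]
contact_force: [0.2, 0.7, -0.9]
gripper_width: -0.2
```

Run:
```python
from h import *
s=arm.read_state(); print(s["clock"],s["position"].round(1),s["contact_force"].round(2),s["gripper_width"])
d=arm.get_image("wrist"); cv2.imwrite("pics/w3.png",d["image"][...,::-1])
d=arm.get_image("scene"); cv2.imwrite("pics/s3.png",cv2.resize(d["image"][120:260,170:370,::-1],None,fx=4,fy=4,interpolation=cv2.INTER_CUBIC))
```

```text
3.85 [ 532.1 -222.3   21.2] [ 0.17  0.68 -0.92] -0.17390285782961776
```

View pics/w3.png

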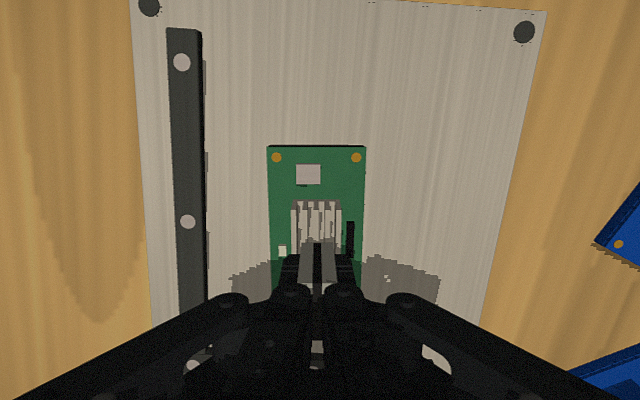

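View pics/s3.png

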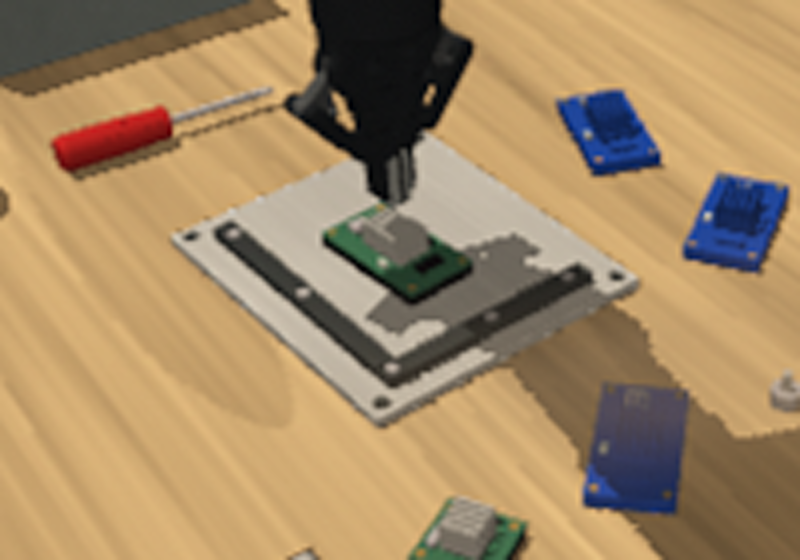

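The jaws closed on nothing (width −0.2), so the tips are above or beside the sink. I'll check where the tips really are against the stated TCP.

Run:
```python
from h import *
s=arm.read_state(); print(s["clock"],s["position"].round(1),s["joints"].round(3))
for n in ("wrist","scene","top"):
    d=arm.get_image(n); P=proj(d,[s["position"],s["position"]+[0,0,18],s["position"]+[0,0,40],[532.3,-221.1,36],[532.3,-221.1,18]]); print(n,P.round(1).tolist())
    im=d["image"][...,::-1].copy()
    if n=="scene":
        im=cv2.resize(im[120:260,170:370],None,fx=4,fy=4,interpolation=cv2.INTER_CUBIC); P=(P-[170,120]+.5)*4
    if n=="top":
        im=cv2.resize(im[120:230,320:440],None,fx=5,fy=5,interpolation=cv2.INTER_CUBIC); P=(P-[320,120]+.5)*5
    for p,c in zip(P,((0,0,255),(0,128,255),(0,255,255),(255,0,0),(255,0,255))): cv2.circle(im,tuple(int(v) for v in p),3,c,-1)
    cv2.imwrite(f"pics/chk_{n}.png",im)
```

```text
3.95 [ 532.  -222.2   21.2] [-0.115  0.489 -0.328  0.    -0.754  0.26 ]
wrist [[316.6, 231.7], [316.6, 245.7], [316.6, 267.1], [315.7, 245.1], [315.8, 231.5]]
scene [[268.7, 180.2], [268.2, 174.4], [267.6, 167.1], [268.5, 175.7], [269.0, 181.5]]
top [[377.4, 172.5], [378.4, 171.0], [379.7, 169.1], [377.8, 171.2], [376.8, 172.7]]
```

View pics/chk_wrist.png

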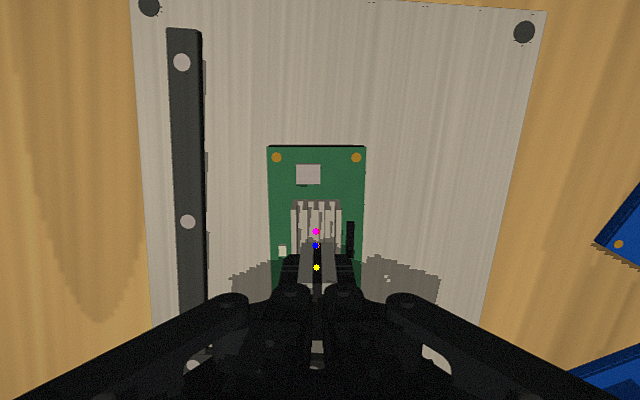

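View pics/chk_scene.png

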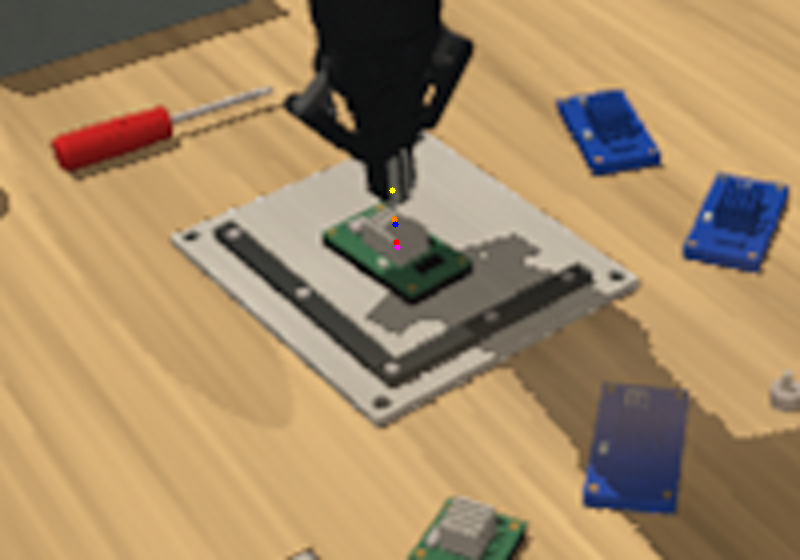

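View pics/chk_top.png

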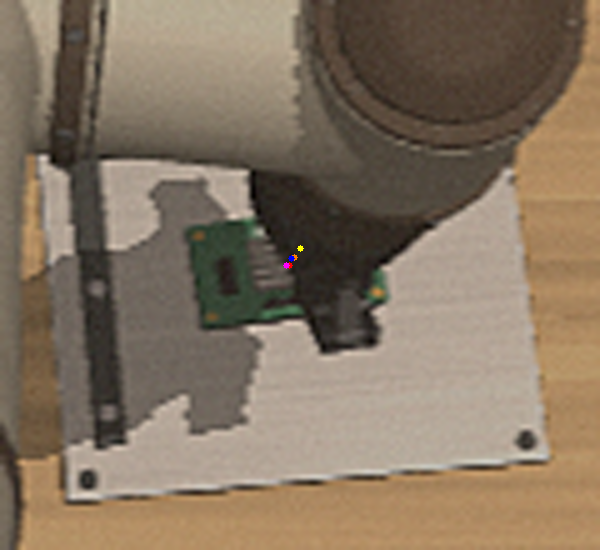

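Run:
```python
from h import *
d=arm.get_image("wrist");im=d["image"][190:300,250:390,::-1]
cv2.imwrite("pics/zw.png",cv2.resize(np.clip(im.astype(float)*1.8,0,255).astype(np.uint8),None,fx=5.5,fy=5.4,interpolation=cv2.INTER_CUBIC))
d=arm.get_image("scene");im=d["image"][140:200,230:310,::-1]
cv2.imwrite("pics/zs.png",cv2.resize(np.clip(im.astype(float)*1.8,0,255).astype(np.uint8),None,fx=9,fy=9,interpolation=cv2.INTER_CUBIC))
```

```text
(no output)
```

View pics/zw.png

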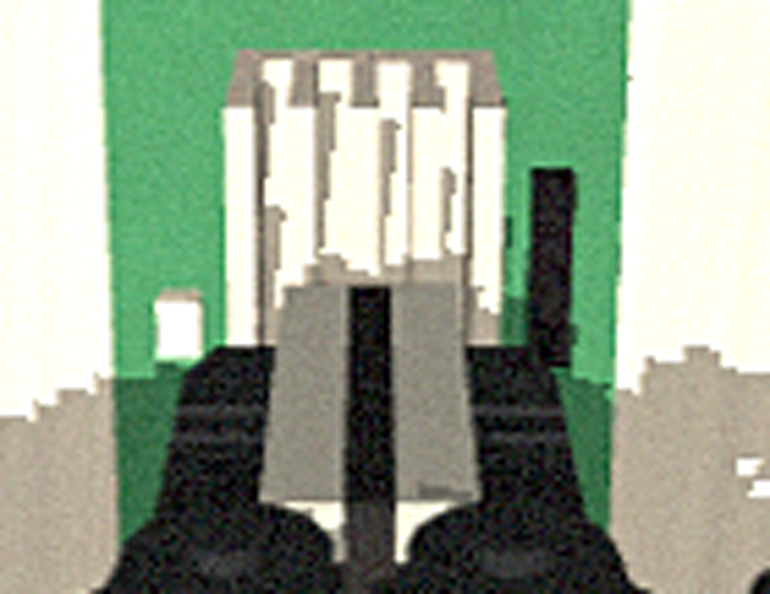

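View pics/zs.png

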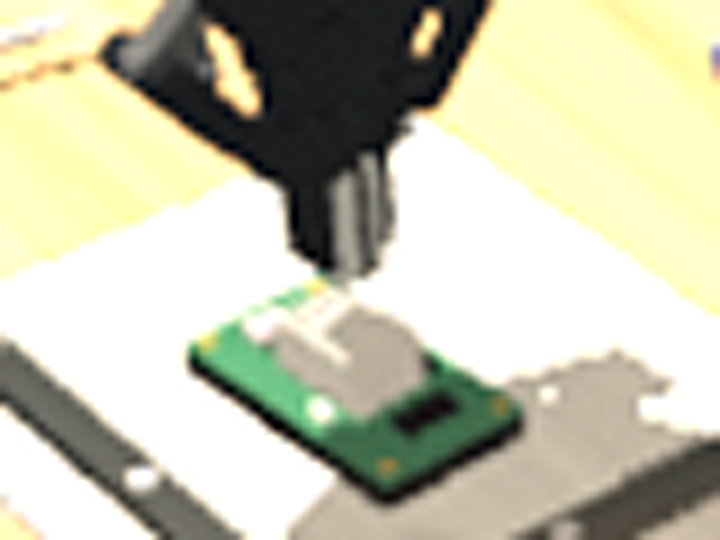

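Run:
```python
from h import *
s=arm.read_state(); p=s["position"]; f=np.array([.143,-.99,0])
w=arm.get_image("wrist");sc=arm.get_image("scene")
for dz in range(0,50,5):
    print(dz,proj(w,[p+11*f+[0,0,dz]]).round(1),proj(sc,[p-11*f+[0,0,dz],p+[0,0,dz]]).round(1).tolist())
print(p,w["world_from_camera"][:3,3])
```

```text
0 [[316.6 211.8]] [[271.5, 182.1], [268.7, 180.2]]
5 [[316.6 215. ]] [[271.4, 180.5], [268.6, 178.6]]
10 [[316.6 218.3]] [[271.3, 178.9], [268.5, 177.0]]
15 [[316.6 221.8]] [[271.1, 177.2], [268.3, 175.4]]
20 [[316.6 225.5]] [[271.0, 175.6], [268.2, 173.7]]
25 [[316.6 229.4]] [[270.9, 174.0], [268.0, 172.1]]
30 [[316.6 233.6]] [[270.7, 172.3], [267.9, 170.4]]
35 [[316.6 238. ]] [[270.6, 170.6], [267.7, 168.8]]
40 [[316.6 242.7]] [[270.5, 169.0], [267.6, 167.1]]
45 [[316.6 247.8]] [[270.3, 167.3], [267.4, 165.4]]
[ 532.05330066 -222.22836822   21.17321473] [ 542.05944736 -290.97781302  196.9617499 ]
```

Both cameras put the closed tips about 30–38 mm above the reported TCP, so the stated tool offset doesn't hold here. I'll find the true tip height by a slow touch of the closed tips on top of the heat sink.

Emit:
{"name": "step_arm", "arguments": {"series": [[0, 0, -0.0125, 0, 0, 0], [0, 0, -0.025, 0, 0, 0], [0, 0, -0.025, 0, 0, 0]]}}

```text
clock: 4.55
position: [531.0, -222.0, 9.8]
ee_rot: [0.756, -0.654, -0.001, 0.001]
contact_force: [-1.1, 0.5, -0.1]
gripper_width: 0.2
```

Run:
```python
from h import *
s=arm.read_state(); print(s["position"].round(1),s["contact_force"].round(2))
d=arm.get_image("wrist");im=d["image"][190:300,250:390,::-1]
cv2.imwrite("pics/zw2.png",cv2.resize(np.clip(im.astype(float)*1.8,0,255).astype(np.uint8),None,fx=5,fy=5,interpolation=cv2.INTER_CUBIC))
d=arm.get_image("scene");im=d["image"][140:200,230:310,::-1]
cv2.imwrite("pics/zs2.png",cv2.resize(np.clip(im.astype(float)*1.8,0,255).astype(np.uint8),None,fx=8,fy=8,interpolation=cv2.INTER_CUBIC))
```

```text
[ 531.  -222.     9.8] [-1.09  0.53 -0.13]
```

View pics/zw2.png

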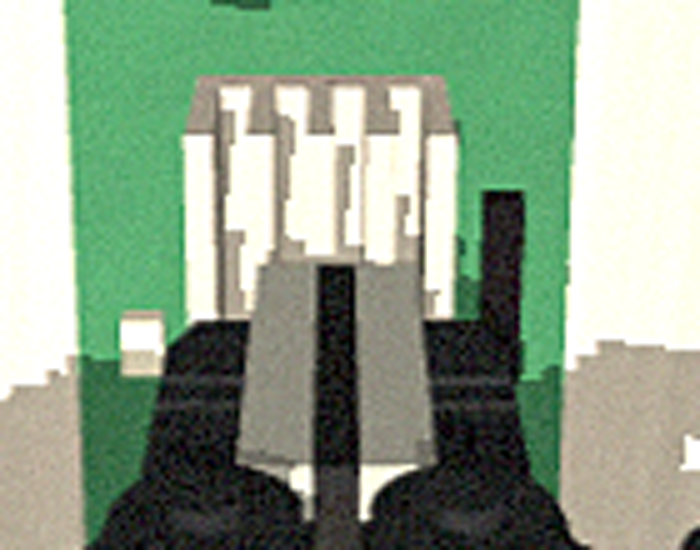

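View pics/zs2.png

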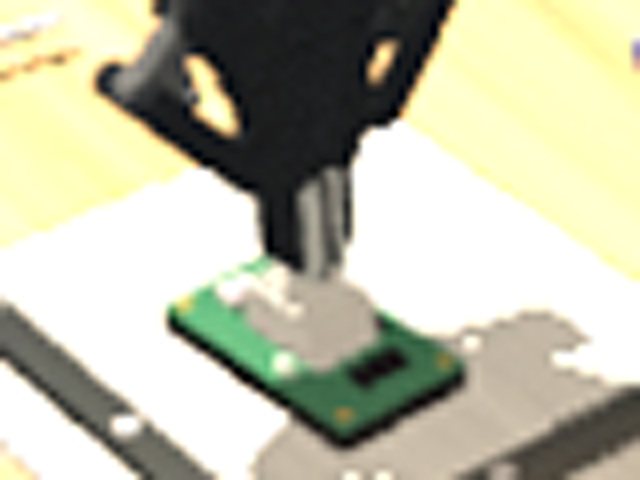

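Emit:
{"name": "step_arm", "arguments": {"series": [[0, 0, -0.005, 0, 0, 0], [0, 0, -0.005, 0, 0, 0]]}}

```text
clock: 4.82
position: [531.9, -222.2, 8.9]
ee_rot: [0.756, -0.654, -0.0, 0.0]
contact_force: [0.3, 0.3, 0.8]
gripper_width: -0.0
```

Emit:
{"name": "step_arm", "arguments": {"series": [[0, 0, -0.005, 0, 0, 0], [0, 0, -0.005, 0, 0, 0]]}}

```text
clock: 4.98
position: [531.9, -222.2, 6.9]
ee_rot: [0.756, -0.654, -0.0, 0.0]
contact_force: [0.3, 0.1, 0.5]
gripper_width: 0.2
```

Emit:
{"name": "step_arm", "arguments": {"series": [[0, 0, -0.005, 0, 0, 0], [0, 0, -0.005, 0, 0, 0]]}}

```text
clock: 5.15
position: [531.9, -222.2, 4.9]
ee_rot: [0.756, -0.654, -0.0, 0.0]
contact_force: [0.9, 0.2, -0.4]
gripper_width: 0.1
```

Emit:
{"name": "step_arm", "arguments": {"series": [[0, 0, -0.005, 0, 0, 0], [0, 0, -0.005, 0, 0, 0]]}}

```text
clock: 5.32
position: [532.2, -222.3, 3.1]
ee_rot: [0.756, -0.654, 0.0, -0.0]
contact_force: [-0.8, -0.0, -0.8]
gripper_width: -0.2
```

Run:
```python
from h import *
s=arm.read_state(); print(s["position"].round(1),s["contact_force"].round(2))
d=arm.get_image("wrist");im=d["image"][190:300,250:390,::-1]
cv2.imwrite("pics/zw3.png",cv2.resize(np.clip(im.astype(float)*1.8,0,255).astype(np.uint8),None,fx=5,fy=5,interpolation=cv2.INTER_CUBIC))
d=arm.get_image("scene");im=d["image"][140:200,230:310,::-1]
cv2.imwrite("pics/zs3.png",cv2.resize(np.clip(im.astype(float)*1.8,0,255).astype(np.uint8),None,fx=8,fy=8,interpolation=cv2.INTER_CUBIC))
```

```text
[ 532.2 -222.3    3.1] [-0.81 -0.   -0.82]
```

View pics/zs3.png

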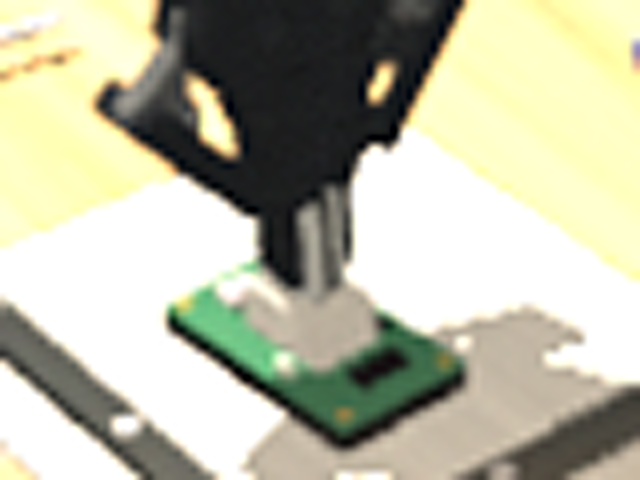

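Emit:
{"name": "step_arm", "arguments": {"series": [[0, 0, -0.005, 0, 0, 0], [0, 0, -0.005, 0, 0, 0]]}}

```text
clock: 5.58
position: [532.1, -222.3, 3.0]
ee_rot: [0.757, -0.654, 0.0, 0.0]
contact_force: [-2.7, 1.1, 9.9]
gripper_width: 0.1
```

Emit:
{"name": "step_arm", "arguments": {"series": [[0, 0, -0.004, 0, 0, 0], [0, 0, -0.004, 0, 0, 0]]}}

```text
clock: 5.75
position: [532.2, -222.3, 2.9]
ee_rot: [0.757, -0.654, 0.0, 0.0]
contact_force: [-5.7, 4.1, 19.0]
gripper_width: 0.1
```

View pics/zw3.png

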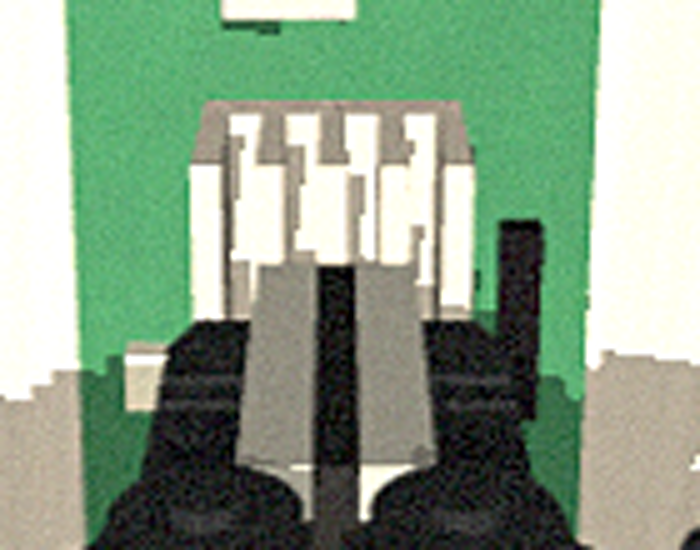

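Contact came at reported z = 3.0, and the sink top is at 36 mm, so the closed tips end 33 mm above the reported TCP. I'll lift, open, then descend that much further.

Emit:
{"name": "step_arm", "arguments": {"series": [[0, 0, 0.02, 0, 0, 0], [0, -0.005, 0.04, 0, 0, 0], [0, -0.005, 0.04, 0, 0, 0], [0, -0.005, 0.04, 0, 0, 0], [0, -0.005, 0.04, 0, 0, 0], [0, -0.005, 0.04, 0, 0, 0], [0, -0.005, 0.04, 0, 0, 0], [0, -0.005, 0.04, 0, 0, 0]], "jaw": 1}}

```text
clock: 6.42
position: [531.8, -224.2, 15.1]
ee_rot: [0.756, -0.654, -0.0, 0.0]
contact_force: [0.1, -0.3, -0.9]
gripper_width: 85.2
```

Emit:
{"name": "step_arm", "arguments": {"series": [[0, 0, -0.03, 0, 0, 0], [0, 0, -0.05, 0, 0, 0], [0, 0, -0.066, 0, 0, 0], [0, 0, -0.066, 0, 0, 0], [0, 0, -0.066, 0, 0, 0]]}}

```text
clock: 6.83
position: [531.7, -224.2, -11.4]
ee_rot: [0.756, -0.654, -0.001, 0.0]
contact_force: [0.6, -0.8, 0.1]
gripper_width: 85.6
```

Run:
```python
from h import *
s=arm.read_state(); print(s["position"].round(1),s["contact_force"].round(2),s["gripper_width"])
d=arm.get_image("wrist"); cv2.imwrite("pics/w4.png",d["image"][...,::-1])
```

```text
[ 531.7 -224.2  -11.4] [ 0.55 -0.79  0.05] 85.55605595725389
```

View pics/w4.png

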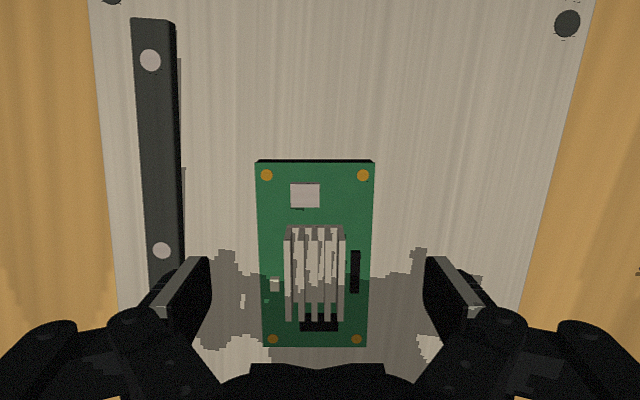

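Emit:
{"name": "step_arm", "arguments": {"series": [[0, 0, 0.004, 0, 0, 0], [0, 0, 0.004, 0, 0, 0], [0, 0, 0.004, 0, 0, 0], [0, 0, 0.004, 0, 0, 0], [0, 0, 0.004, 0, 0, 0], [0, 0, 0.004, 0, 0, 0], [0, 0, 0.004, 0, 0, 0]], "jaw": -1}}

```text
clock: 7.47
position: [532.5, -224.3, -8.7]
ee_rot: [0.757, -0.654, 0.0, -0.0]
contact_force: [-0.8, -0.5, 3.5]
gripper_width: 22.3
```

Run:
```python
from h import *
s=arm.read_state(); print(s["position"].round(1),s["contact_force"].round(2),s["gripper_width"])
d=arm.get_image("wrist"); cv2.imwrite("pics/w5.png",d["image"][...,::-1])
```

```text
[ 532.5 -224.3   -8.7] [-0.81 -0.46  3.51] 22.276690631050023
```

View pics/w5.png

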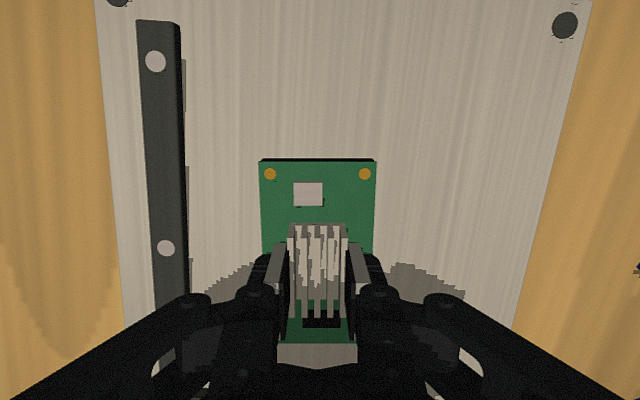

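Gripped at width 22.3. Now I slide toward the corner and rotate −4°, stopping about 3 mm short of each fence.

Emit:
{"name": "step_arm", "arguments": {"series": [[0.008, 0.01, 0, 0, 0, -0.005], [0.018, 0.023, 0, 0, 0, -0.011], [0.029, 0.037, 0, 0, 0, -0.018], [0.04, 0.051, 0, 0, 0, -0.025], [0.051, 0.065, 0, 0, 0, -0.031], [0.062, 0.079, 0, 0, 0, -0.037], [0.071, 0.09, 0, 0, 0, -0.042], [0.076, 0.097, 0, 0, 0, -0.044], [0.076, 0.097, 0, 0, 0, -0.044], [0.076, 0.097, 0, 0, 0, -0.044]]}}

```text
clock: 8.35
position: [563.1, -185.1, -8.7]
ee_rot: [0.733, -0.68, 0.0, -0.0]
contact_force: [-0.7, 0.2, 4.6]
gripper_width: 22.1
```

Run:
```python
from h import *
s=arm.read_state(); print(s["position"].round(1),s["contact_force"].round(2),s["gripper_width"])
d=arm.get_image("wrist"); cv2.imwrite("pics/w6.png",d["image"][...,::-1])
d=arm.get_image("scene");im=d["image"][150:230,210:310,::-1]
cv2.imwrite("pics/s6.png",cv2.resize(im,None,fx=7,fy=7,interpolation=cv2.INTER_CUBIC))
```

```text
[ 563.1 -185.1   -8.7] [-0.65  0.17  4.57] 22.09194774805191
```

View pics/w6.png

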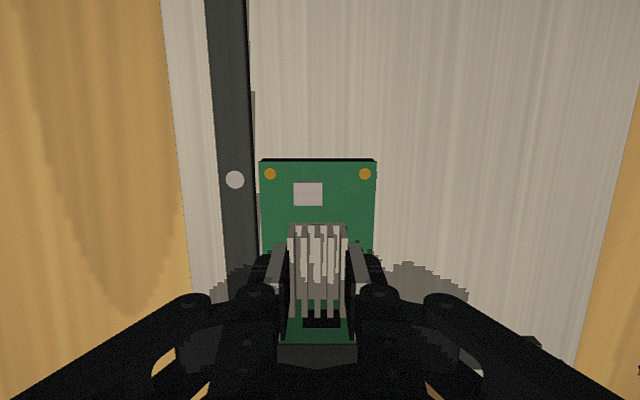

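View pics/s6.png

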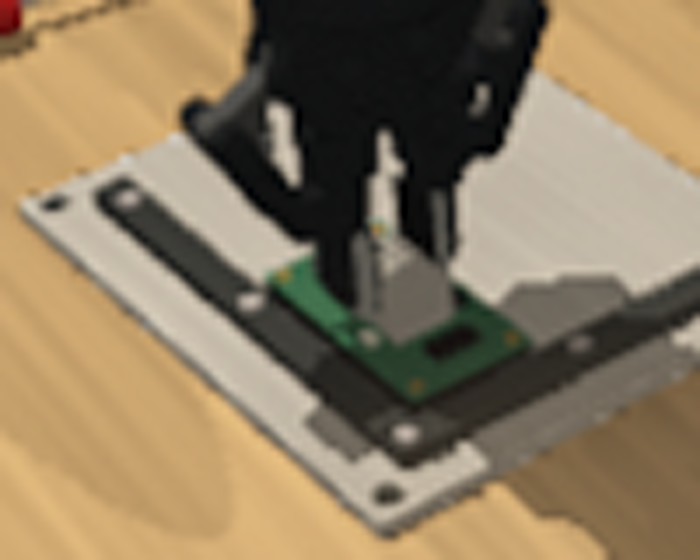

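It's close to both fences. I'll nudge toward the far fence first, watching the force.

Emit:
{"name": "step_arm", "arguments": {"series": [[0.0025, 0, 0, 0, 0, 0], [0.004, 0, 0, 0, 0, 0], [0.004, 0, 0, 0, 0, 0]]}}

```text
clock: 8.7
position: [563.1, -185.0, -8.7]
ee_rot: [0.733, -0.68, -0.001, 0.001]
contact_force: [-4.5, 1.0, 8.5]
gripper_width: 22.3
```

Emit:
{"name": "step_arm", "arguments": {"series": [[0.0025, 0, 0, 0, 0, 0], [0.0025, 0, 0, 0, 0, 0]]}}

```text
clock: 8.87
position: [563.1, -185.0, -8.6]
ee_rot: [0.733, -0.68, -0.002, 0.001]
contact_force: [-6.4, 2.3, 9.3]
gripper_width: 22.4
```

Emit:
{"name": "step_arm", "arguments": {"series": [[-0.003, 0.003, 0, 0, 0, 0], [-0.003, 0.005, 0, 0, 0, 0], [-0.003, 0.005, 0, 0, 0, 0]]}}

```text
clock: 9.12
position: [563.8, -183.6, -8.7]
ee_rot: [0.733, -0.68, 0.0, 0.0]
contact_force: [-2.9, -2.3, 6.6]
gripper_width: 22.3
```

Emit:
{"name": "step_arm", "arguments": {"series": [[0, 0.004, 0, 0, 0, 0], [0, 0.004, 0, 0, 0, 0]]}}

```text
clock: 9.28
position: [564.4, -182.1, -8.6]
ee_rot: [0.733, -0.68, 0.001, 0.0]
contact_force: [-1.5, -2.7, 5.2]
gripper_width: 21.9
```

Emit:
{"name": "step_arm", "arguments": {"series": [[0.002, 0.004, 0, 0, 0, 0], [0.003, 0.004, 0, 0, 0, 0]]}}

```text
clock: 9.45
position: [564.4, -182.0, -8.7]
ee_rot: [0.734, -0.679, 0.0, 0.002]
contact_force: [-2.6, -8.0, 7.0]
gripper_width: 22.3
```

Emit:
{"name": "step_arm", "arguments": {"series": [[0.002, 0.002, 0, 0, 0, 0], [0.002, 0.002, 0, 0, 0, 0]]}}

```text
clock: 9.62
position: [564.4, -181.9, -8.7]
ee_rot: [0.734, -0.679, -0.0, 0.002]
contact_force: [-4.7, -11.4, 7.3]
gripper_width: 22.5
```

Run:
```python
from h import *
s=arm.read_state(); print(s["position"].round(1),s["contact_force"].round(2),s["gripper_width"])
d=arm.get_image("scene");im=d["image"][150:230,210:310,::-1]
cv2.imwrite("pics/s7.png",cv2.resize(im,None,fx=7,fy=7,interpolation=cv2.INTER_CUBIC))
```

```text
[ 564.4 -181.9   -8.7] [ -4.74 -11.44   7.25] 22.50207818036441
```

View pics/s7.png

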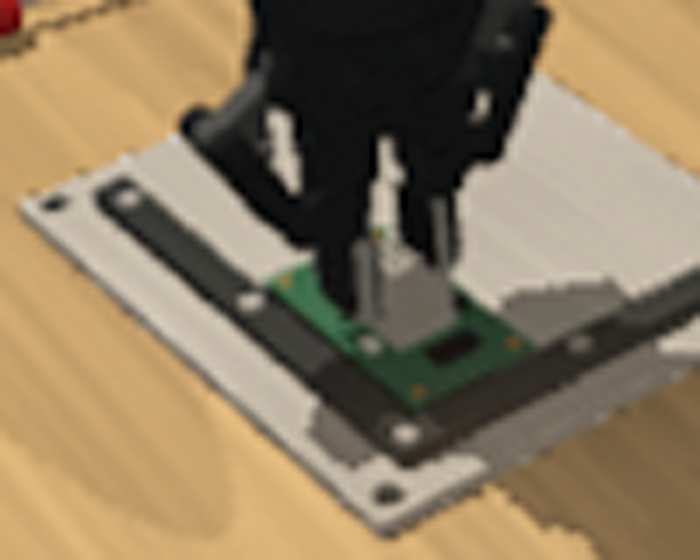

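The left fence is touched. I'll relieve y, then press x a little.

Emit:
{"name": "step_arm", "arguments": {"series": [[0.003, -0.005, 0, 0, 0, 0], [0.007, -0.006, 0, 0, 0, 0], [0.007, -0.006, 0, 0, 0, 0]]}}

```text
clock: 9.92
position: [565.5, -182.1, -8.6]
ee_rot: [0.733, -0.68, -0.003, 0.002]
contact_force: [-8.7, -1.5, 11.9]
gripper_width: 22.1
```

Emit:
{"name": "step_arm", "arguments": {"series": [[0.004, 0, 0, 0, 0, 0], [0.004, 0, 0, 0, 0, 0]]}}

```text
clock: 10.08
position: [565.4, -182.1, -8.6]
ee_rot: [0.733, -0.68, -0.004, 0.003]
contact_force: [-10.4, -1.5, 15.0]
gripper_width: 22.4
```

Both contacts match the predicted home TCP of (565.6, −182.0). Now I relax, open, and back up.

Emit:
{"name": "step_arm", "arguments": {"series": [[-0.006, 0, 0, 0, 0, 0], [-0.006, 0, 0, 0, 0, 0]]}}

```text
clock: 10.25
position: [565.5, -182.1, -8.6]
ee_rot: [0.733, -0.68, -0.002, 0.002]
contact_force: [-5.8, -1.8, 9.6]
gripper_width: 22.1
```

Emit:
{"name": "step_arm", "arguments": {"series": [[0, 0, 0, 0, 0, 0], [0, 0, 0, 0, 0, 0], [0, 0, 0, 0, 0, 0], [0, 0, 0, 0, 0, 0], [0, 0, 0, 0, 0, 0], [0, 0, 0, 0, 0, 0], [0, 0, 0, 0, 0, 0], [0, 0, 0, 0, 0, 0]], "jaw": 1}}

```text
clock: 10.92
position: [567.9, -181.8, -9.3]
ee_rot: [0.733, -0.68, -0.0, 0.0]
contact_force: [0.0, -0.3, -0.6]
gripper_width: 85.0
```

Emit:
{"name": "step_arm", "arguments": {"series": [[0, 0, 0.05, 0, 0, 0], [0, 0, 0.12, 0, 0, 0], [0, 0, 0.2, 0, 0, 0], [0, 0, 0.2, 0, 0, 0], [0, 0, 0.2, 0, 0, 0]]}}

```text
clock: 11.33
position: [569.4, -181.9, 73.2]
ee_rot: [0.733, -0.68, 0.002, -0.002]
contact_force: [-0.5, -0.5, -0.9]
gripper_width: 85.2
```

Run:
```python
from h import *
s=arm.read_state(); print(s["clock"],s["position"].round(1),s["contact_force"].round(2),s["gripper_width"])
d=arm.get_image("wrist"); cv2.imwrite("pics/w8.png",d["image"][...,::-1]); np.savez("w8.npz",**d)
bgr=d["image"][...,::-1].copy();H,S,V=cv2.split(cv2.cvtColor(bgr,cv2.COLOR_BGR2HSV))
g=((H>55)&(H<95)&(S>60)).astype(np.uint8)*255
print(rect(d,g,18))
d=arm.get_image("scene");im=d["image"][150:230,210:310,::-1]
cv2.imwrite("pics/s8.png",cv2.resize(im,None,fx=7,fy=7,interpolation=cv2.INTER_CUBIC))
```

```text
11.3333 [ 569.4 -181.9   73.2] [-0.52 -0.48 -0.9 ] 85.21089284914662
((565.343994140625, -179.57861328125), (50.290191650390625, 90.19328308105469), 4.43021821975708)
```

View pics/w8.png

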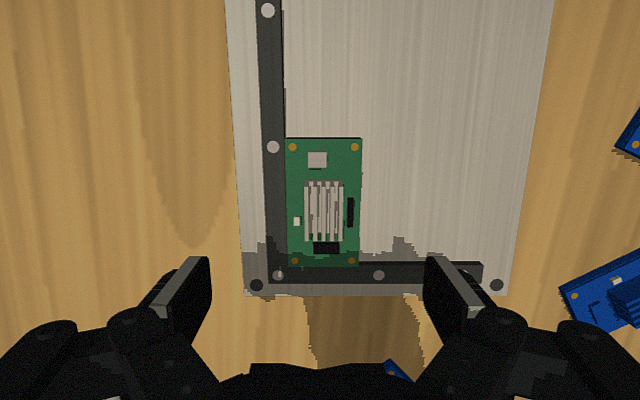

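View pics/s8.png

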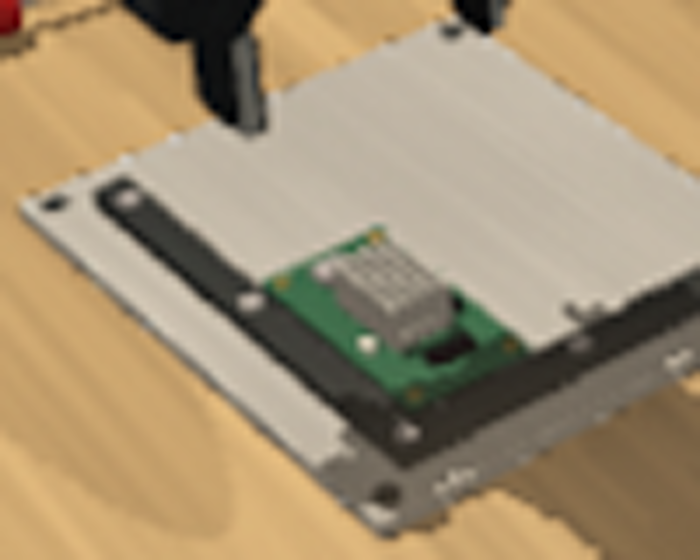

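The board is home: measured (565.3, −179.6) at 4.43°, against a computed home of (565.5, −178.8) at 4.4°. The wrist view at (323,202) shows it tight to both fences. Now the re-grip.

Emit:
{"name": "step_arm", "arguments": {"series": [[-0.006, 0.002, -0.08, 0, 0, 0], [-0.006, 0.002, -0.15, 0, 0, 0], [-0.006, 0.002, -0.19, 0, 0, 0], [-0.006, 0.002, -0.2, 0, 0, 0], [-0.006, 0.002, -0.2, 0, 0, 0], [-0.006, 0.002, -0.2, 0, 0, 0]]}}

```text
clock: 11.93
position: [565.7, -181.2, -9.3]
ee_rot: [0.734, -0.68, -0.0, 0.0]
contact_force: [-0.0, -0.5, -0.6]
gripper_width: 85.3
```

Emit:
{"name": "step_arm", "arguments": {"series": [[0, 0, 0, 0, 0, 0], [0, 0, 0, 0, 0, 0], [0, 0, 0, 0, 0, 0], [0, 0, 0, 0, 0, 0], [0, 0, 0, 0, 0, 0], [0, 0, 0, 0, 0, 0], [0, 0, 0, 0, 0, 0], [0, 0, 0, 0, 0, 0], [0, 0, 0, 0, 0, 0]], "jaw": -1}}

```text
clock: 12.68
position: [565.6, -181.1, -8.3]
ee_rot: [0.733, -0.68, 0.0, -0.0]
contact_force: [-2.0, 1.0, 5.4]
gripper_width: 22.3
```

Emit:
{"name": "step_arm", "arguments": {"series": [[0, 0, 0.012, 0, 0, 0], [0, 0, 0.03, 0, 0, 0], [0, 0, 0.06, 0, 0, 0], [0, 0, 0.1, 0, 0, 0], [0, 0, 0.15, 0, 0, 0], [0, 0, 0.2, 0, 0, 0], [0, 0, 0.24, 0, 0, 0], [0, 0, 0.25, 0, 0, 0], [0, 0, 0.25, 0, 0, 0]]}}

```text
clock: 13.43
position: [566.4, -181.0, 92.3]
ee_rot: [0.733, -0.68, 0.001, -0.001]
contact_force: [-0.4, -0.1, -0.7]
gripper_width: 22.4
```

Run:
```python
from h import *
s=arm.read_state(); print(s["clock"],s["position"].round(1),s["joints"].round(2),s["contact_force"].round(2),s["gripper_width"],s["ee_rot"])
d=arm.get_image("scene");im=d["image"][60:280,170:490,::-1]
cv2.imwrite("pics/s9.png",cv2.resize(im,None,fx=2.5,fy=2.5,interpolation=cv2.INTER_CUBIC))
d=arm.get_image("wrist"); cv2.imwrite("pics/w9.png",d["image"][...,::-1])
```

```text
13.4333 [ 566.4 -181.    92.3] [-0.04  0.43 -0.21 -0.   -0.93  0.11] [-0.4  -0.11 -0.71] 22.43332504227672 [ 0.73334375 -0.67985595  0.00123751 -0.00113605]
```

View pics/s9.png

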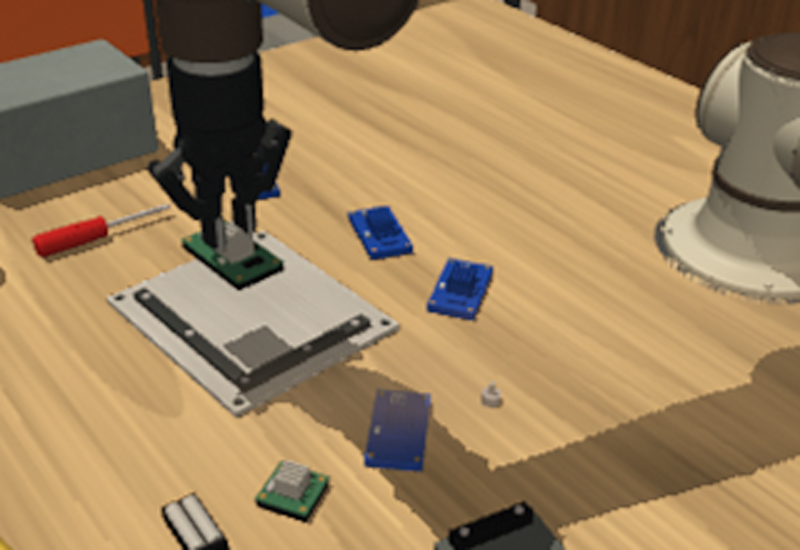

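View pics/w9.png

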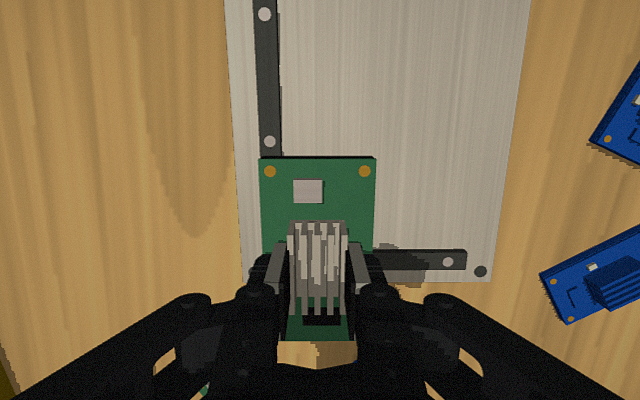

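The board is held level. Now I carry it over to the stand.

Emit:
{"name": "step_arm", "arguments": {"series": [[-0.002, 0.03, 0, 0, 0, -0.005], [-0.006, 0.1, 0, 0, 0, -0.016], [-0.012, 0.19, 0, 0, 0, -0.031], [-0.018, 0.285, 0, 0, 0, -0.047], [-0.024, 0.38, 0, 0, 0, -0.063], [-0.03, 0.475, 0, 0, 0, -0.079], [-0.036, 0.57, 0, 0, 0, -0.095], [-0.042, 0.665, 0, 0, 0, -0.11], [-0.048, 0.76, 0, 0, 0, -0.126], [-0.053, 0.85, 0, 0, 0, -0.14], [-0.058, 0.92, 0, 0, 0, -0.152], [-0.06, 0.96, 0, 0, 0, -0.159]]}}

```text
clock: 14.53
position: [540.4, 205.7, 89.1]
ee_rot: [-0.644, 0.765, 0.0, -0.001]
contact_force: [0.3, -0.2, -0.7]
gripper_width: 22.5
```

Emit:
{"name": "step_arm", "arguments": {"series": [[0, 0, 0, 0, 0, 0], [0, 0, 0, 0, 0, 0], [0, 0, 0, 0, 0, 0]]}}

```text
clock: 14.78
position: [540.7, 202.1, 89.5]
ee_rot: [-0.643, 0.766, 0.0, -0.001]
contact_force: [0.1, -0.7, -1.4]
gripper_width: 22.3
```

Run:
```python
from h import *
from scipy.spatial.transform import Rotation as R
s=arm.read_state(); print(s["clock"],s["position"].round(1),s["contact_force"].round(2),s["gripper_width"])
y=R.from_quat(s["ee_rot"]).as_matrix(); print(np.degrees(np.arctan2(y[1,1],y[0,1])))
d=arm.get_image("scene");im=d["image"][200:380,280:540,::-1]
cv2.imwrite("pics/s10.png",cv2.resize(im,None,fx=3,fy=3,interpolation=cv2.INTER_CUBIC))
d=arm.get_image("wrist"); cv2.imwrite("pics/w10.png",d["image"][...,::-1])
d=arm.get_image("top"); cv2.imwrite("pics/t10.png",d["image"][...,::-1])
```

```text
14.7833 [540.7 202.1  89.5] [ 0.13 -0.7  -1.41] 22.321979236741214
170.0130088631444
```

View pics/s10.png

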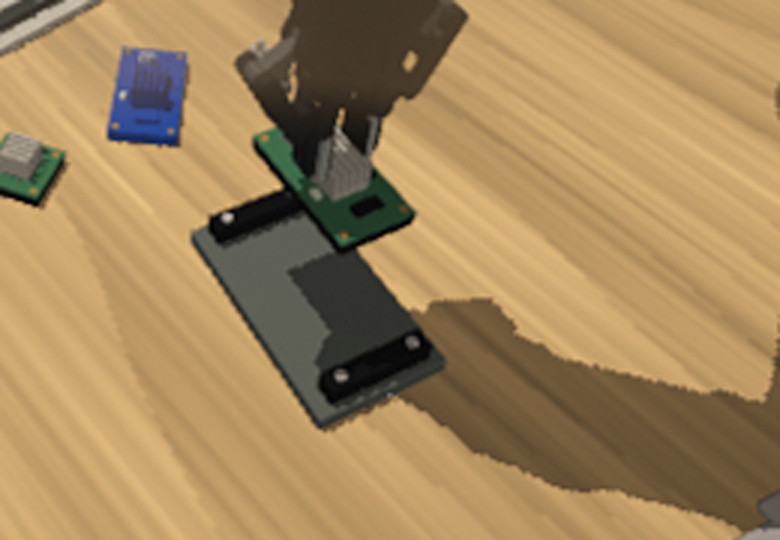

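View pics/w10.png

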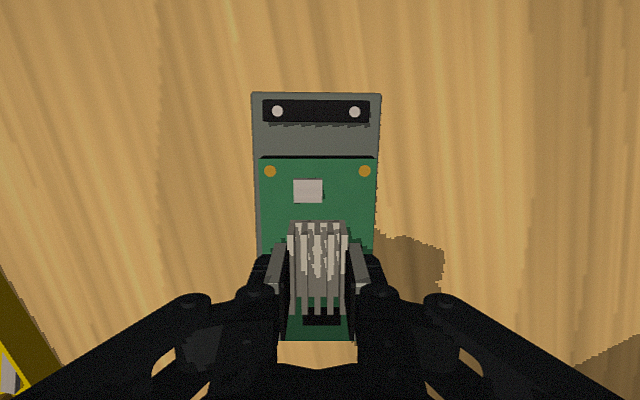

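View pics/t10.png

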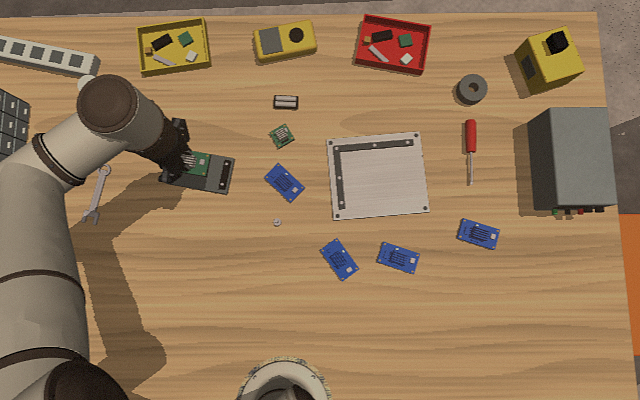

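The wrist view shows the right-hand cheek at (316,110), square with the board. I'll refine the stand position from it.

Run:
```python
from h import *
d=arm.get_image("wrist"); bgr=d["image"][...,::-1].copy()
H,S,V=cv2.split(cv2.cvtColor(bgr,cv2.COLOR_BGR2HSV))
k=np.zeros_like(V);k[92:135,245:395]=((V<40)*255)[92:135,245:395]
k=cv2.morphologyEx(k,cv2.MORPH_CLOSE,np.ones((15,15)))
r=rect(d,k,26);print("cheek",r)
m=np.zeros_like(V);m[80:150,240:400]=((S<70)*255)[80:150,240:400]
m=cv2.morphologyEx(m,cv2.MORPH_OPEN,np.ones((5,5)))
cs,_=cv2.findContours(m,0,1);c=max(cs,key=cv2.contourArea);q=cv2.approxPolyDP(cv2.convexHull(c),5,True)[:,0];print(q.tolist(),onz(d,q,12).round(1).tolist())
b=onz(d,[[277,111],[355,111.5]],26);print(b.round(1)); v=b[0]-b[1]; print("x ang",np.degrees(np.arctan2(v[1],v[0])))
for a in (-9.5,-10,-10.5):
    t=np.radians(a); c=b.mean(0)[:2]+64*np.array([-np.sin(t),np.cos(t)]); print(a,"centre from cheek",c.round(1))
```

```text
cheek ((530.7061157226562, 143.5052032470703), (14.04772663116455, 69.3636703491211), 79.28167724609375)
[[252, 93], [380, 93], [378, 149], [254, 149]] [[571.9, 124.9, 12.0], [486.1, 140.2, 12.0], [492.4, 177.9, 12.0], [579.0, 162.4, 12.0]]
[[556.  139.3  26. ]
 [506.  148.5  26. ]]
x ang -10.457371146893976
-9.5 centre from cheek [541.6 207. ]
-10 centre from cheek [542.1 206.9]
-10.5 centre from cheek [542.7 206.8]
```

Emit:
{"name": "step_arm", "arguments": {"series": [[0.003, 0.007, -0.02, 0, 0, -0.003], [0.003, 0.007, -0.06, 0, 0, -0.003], [0.003, 0.007, -0.11, 0, 0, -0.003], [0.003, 0.007, -0.155, 0, 0, -0.003], [0.003, 0.007, -0.19, 0, 0, -0.003], [0.003, 0.007, -0.207, 0, 0, -0.003], [0.003, 0.007, -0.21, 0, 0, -0.003], [0.003, 0.007, -0.21, 0, 0, -0.003]]}}

```text
clock: 15.65
position: [542.8, 205.6, 6.6]
ee_rot: [-0.641, 0.767, -0.0, -0.0]
contact_force: [-0.9, -0.6, -1.0]
gripper_width: 21.9
```

Emit:
{"name": "step_arm", "arguments": {"series": [[0, 0, -0.006, 0, 0, 0], [0, 0, -0.012, 0, 0, 0], [0, 0, -0.018, 0, 0, 0], [0, 0, -0.019, 0, 0, 0], [0, 0, -0.019, 0, 0, 0]]}}

```text
clock: 16.07
position: [542.7, 205.8, -0.7]
ee_rot: [-0.641, 0.767, -0.0, 0.0]
contact_force: [0.3, -0.5, -1.8]
gripper_width: 22.2
```

Underside is now about 3.5 mm above the plinth. I'll lower it the rest of the way, watching the force.

Emit:
{"name": "step_arm", "arguments": {"series": [[0, 0, -0.003, 0, 0, 0], [0, 0, -0.006, 0, 0, 0], [0, 0, -0.006, 0, 0, 0]]}}

```text
clock: 16.32
position: [542.5, 205.7, -3.4]
ee_rot: [-0.641, 0.767, 0.0, -0.0]
contact_force: [0.6, 0.1, -1.2]
gripper_width: 22.5
```

Emit:
{"name": "step_arm", "arguments": {"series": [[0, 0, -0.0025, 0, 0, 0], [0, 0, -0.0025, 0, 0, 0]]}}

```text
clock: 16.48
position: [542.7, 205.8, -4.3]
ee_rot: [-0.641, 0.767, -0.0, -0.0]
contact_force: [0.2, 0.5, -1.1]
gripper_width: 22.5
```

Emit:
{"name": "step_arm", "arguments": {"series": [[0, 0, -0.0025, 0, 0, 0], [0, 0, -0.0025, 0, 0, 0]]}}

```text
clock: 16.65
position: [542.7, 205.8, -4.3]
ee_rot: [-0.641, 0.767, -0.0, 0.0]
contact_force: [-0.9, -0.7, 4.9]
gripper_width: 22.3
```

Emit:
{"name": "step_arm", "arguments": {"series": [[0, 0, -0.0025, 0, 0, 0], [0, 0, -0.0025, 0, 0, 0]]}}

```text
clock: 16.82
position: [542.7, 205.8, -4.4]
ee_rot: [-0.641, 0.767, -0.0, 0.0]
contact_force: [-3.9, -0.4, 9.8]
gripper_width: 22.3
```

The board seats at −4.3, exactly as predicted. I'll relax slightly, release, and back up.

Emit:
{"name": "step_arm", "arguments": {"series": [[0, 0, 0.003, 0, 0, 0], [0, 0, 0.003, 0, 0, 0]]}}

```text
clock: 16.98
position: [543.0, 206.0, -4.4]
ee_rot: [-0.641, 0.767, -0.0, 0.001]
contact_force: [-2.0, 0.1, 4.9]
gripper_width: 22.4
```

Emit:
{"name": "step_arm", "arguments": {"series": [[0, 0, 0, 0, 0, 0], [0, 0, 0, 0, 0, 0], [0, 0, 0, 0, 0, 0], [0, 0, 0, 0, 0, 0], [0, 0, 0, 0, 0, 0], [0, 0, 0, 0, 0, 0], [0, 0, 0, 0, 0, 0], [0, 0, 0, 0, 0, 0]], "jaw": 1}}

```text
clock: 17.65
position: [542.7, 205.7, -5.1]
ee_rot: [-0.641, 0.767, -0.0, -0.0]
contact_force: [1.2, 0.4, 0.3]
gripper_width: 85.4
```

Emit:
{"name": "step_arm", "arguments": {"series": [[0, 0, 0.04, 0, 0, 0], [0, 0, 0.1, 0, 0, 0], [0, 0, 0.18, 0, 0, 0], [0, 0, 0.26, 0, 0, 0], [0, 0, 0.33, 0, 0, 0], [0, 0, 0.35, 0, 0, 0], [0, 0, 0.35, 0, 0, 0]]}}

```text
clock: 18.23
position: [544.2, 206.7, 138.2]
ee_rot: [-0.641, 0.767, -0.0, 0.003]
contact_force: [0.4, 0.5, 0.1]
gripper_width: 85.7
```

Run:
```python
from h import *
s=arm.read_state(); print(s["clock"],s["position"].round(1),s["contact_force"].round(2),s["gripper_width"])
d=arm.get_image("wrist"); cv2.imwrite("pics/w11.png",d["image"][...,::-1]); np.savez("w11.npz",**d)
bgr=d["image"][...,::-1].copy();H,S,V=cv2.split(cv2.cvtColor(bgr,cv2.COLOR_BGR2HSV))
g=((H>55)&(H<95)&(S>60)).astype(np.uint8)*255
print(rect(d,g,22))
for n in("scene","top"):
    t=arm.get_image(n); cv2.imwrite(f"pics/{n}11.png",t["image"][...,::-1])
b=t["image"][...,::-1].copy();h=cv2.cvtColor(b,cv2.COLOR_BGR2HSV);g=cv2.inRange(h,(55,60,20),(90,255,255));n,l,st,c=cv2.connectedComponentsWithStats(g)
for i in range(1,n):
    if st[i,4]>40: print(st[i],c[i].round(1))
```

```text
18.2333 [544.2 206.7 138.2] [0.4  0.53 0.09] 85.7359344614477
((542.3974609375, 207.27432250976562), (89.18970489501953, 50.62788391113281), 79.8295669555664)
[178  32  15  14 114] [184.9  38.1]
[399  34  13  13 131] [405.   39.9]
[271 125  23  23 112] [281.2 136.4]
[178 157  41  26 445] [198.5 169.8]
```

View pics/w11.png

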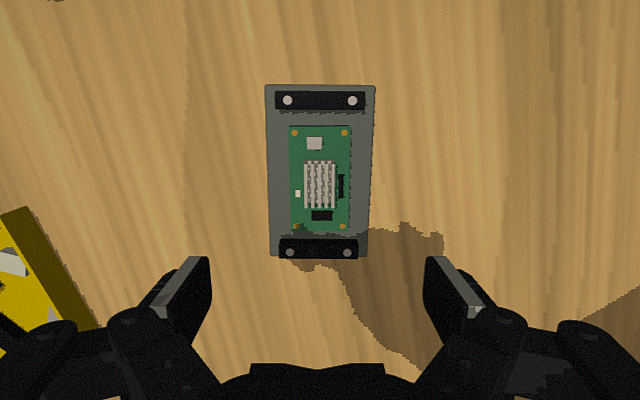

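View pics/scene11.png

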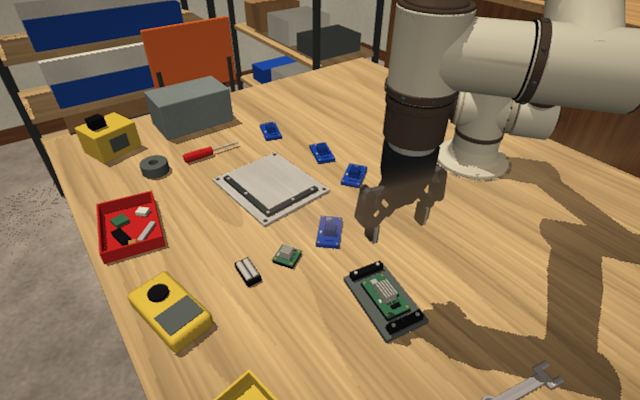

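The board lies at (542.4, 207.3), −10.2°; the stand was measured at (542.1, 206.4), about −10.3°. The square board's pixel extents (columns 271–294, bottom row 148) are unchanged. Handing in.

```bash
python3 -c "
from bench import arm
print(arm.job_done())"
```

```text
the job is handed in; nothing more can be done
None
```

I slid the long board into the corner, let it go there, then gripped it again, lifted it and set it on the test stand. The job is handed in at about 18 s on the robot's clock; the hand-in gives no verdict.

**What I did**
1. I gripped the board by its heat sink and slid it along the plate. I pressed it gently against the left fence (about 11 N), then the far fence (about 10 N).
2. I opened the jaws and backed off. The board measured (565.3, −179.6) mm at 4.4°, against a computed home of (565.5, −178.8) mm at 4.4°.
3. I gripped it again, lifted it straight up and carried it to the stand. I lowered it until it touched with about 5–10 N, then released it and withdrew.

**Last checks**
- **Board:** it lies at (542.4, 207.3) mm, turned −10.2°. I measured the stand's centre at (542.1, 206.4) mm, turned about −10.3°.
- **Square board:** its outline kept the same columns and lower edge in the top view. The green mask's upper edge and centroid differed from the first picture, which I put down to lighting on it, not movement.
- **Robot:** the gripper is open and clear, and the last force reading was about zero.

**What disagreed:** the fingertips end about 33 mm above the reported TCP when shut, so my first grasp closed above the heat sink on nothing. I found the offset by touching the closed tips lightly on the heat sink (up to about 19 N), and used it from then on. The jaws also read about 22.3 mm on the 24 mm heat sink.

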